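Seat the fuselage blank against the cutting jig's end stop

TASK

Lay the cream model-aircraft fuselage, belly down, in the channel of the aluminium cutting jig with its flat tail towards the red end stop, and push it along until you feel the tail press firmly on the stop's black spring pad, without ramming it. Then let go, leaving it lying against the pad. Leave the white fuselage where it lies.

Things in the scene. Friction and masses are not known exactly. Their poses are not given: they have to be found in the camera images.
- cream_fuselage: Cream wooden model fuselage, loose, about 0.12 kg (sizes in mm): 150 long, 30 wide with flat upright sides, 42 high. Origin: middle of the lower edge of its flat tail face. x points out of the tail (nose tip at x = -150; full section from -108 to 0; balance point near -60, good to grip), z up. Fin on top at x = -29 to -3, up to z = 63; low canopy hump at -107 to -77, up to z = 50. Starts belly down.
- white_fuselage: A fuselage of exactly the same shape and frame, but white; loose on the table. Not to be used.
- cutting_jig: Cutting jig, fixed (sizes in mm): plywood base 340 x 100 with an aluminium channel 320 long, open above and at both ends. Origin: centre of the underside. x runs along the channel towards the end stop, z up. Channel floor at z = 12, 44 wide between two side walls (16 thick) with tops at z = 22, so the fuselage has 7 of play on either side and stands 32 above the walls.
- end_stop: Red end stop (sizes in mm), clamped across the channel 50 to 120 beyond the jig's middle, with a sprung black pad on the side that looks back along it (-x). Origin: channel floor, centre of the unpressed pad's face; axes as the jig's. Pad 36 wide, 31 high, yields 6 (1.2 N/mm), then rigid. Block from x = 11 to 37; crossbar 90 wide, brass screw to 46 high. Seated: the fuselage's origin lies here, x along this x.
Things that resemble listed ones, but are neither listed nor needed, are in the scene too. Leave any pink look-alike of the cream_fuselage alone.

How it is judged (in metres and radians):
On the way:
1. lying in the channel, the cream fuselage's tail is pressed on the end stop's pad with more than 2 N (z of cream_fuselage in the frame of cutting_jig between 0.006 and 0.018 m and y of cream_fuselage in the frame of cutting_jig between -0.012 and 0.012 m and angle between the x axis of cream_fuselage and the x axis of cutting_jig, either way round below 0.18 rad and angle between cream_fuselage's own z axis and vertical below 0.18 rad and x of cream_fuselage in the frame of end_stop between -0.01 and 0.01 m and contact force between cream_fuselage and end_stop above 2 N), for 0.1 s.
At the end, for the whole second after the job is handed in: The cream fuselage lies at rest on the channel floor, belly down (tilt under 10 degrees), along the channel (within 10 degrees and 12 mm of its centre line), its tail face within 10 mm of where the end stop's pad has its face when unpressed (z of cream_fuselage in the frame of cutting_jig between 0.006 and 0.018 m and y of cream_fuselage in the frame of cutting_jig between -0.012 and 0.012 m and angle between the x axis of cream_fuselage and the x axis of cutting_jig, either way round below 0.18 rad and angle between cream_fuselage's own z axis and vertical below 0.18 rad and x of cream_fuselage in the frame of end_stop between -0.01 and 0.01 m and linear speed of cream_fuselage below 0.02 m/s); the robot touches nothing.
It fails at once if the fuselage is rammed against the stop with more than 60 N (contact force between cream_fuselage and end_stop above 60 N).
It fails at once if the white fuselage is moved more than 20 mm (distance of white_fuselage from where it was at the start of the episode above 0.02 m).
It also fails if it takes over 38 s, if anything falls off the work surface, if the arm or the gripper's body presses on something with over 40 N, if the wrist force passes 120 N, or if a joint passes its speed limit or range.

ROBOT

A 7-joint arm with a two-finger parallel gripper is mounted at the origin on the work surface. World frame = base frame: x ahead of the robot, y to its left, z up, the work surface at z = 0. Lengths are in m, angles in degrees, forces in N, time in s.
With the tool pointing down it reaches from about 0.425 to 0.875 m from the base axis. Payload 4.7 kg.
Tool frame: the origin (TCP) lies at the very end of the fingers, on their centre line; the grasp point (between the pads) lies 19 mm behind it; z points along the fingers, y is the direction in which the jaws open and shut (so a half turn about z gives the same grasp; the last joint's range is limited). The gripper opens to 87 mm and grips with 3 to 60 N. Pads are 19 mm wide; open, the fingers measure 117 mm over their backs; the gripper's body (75 mm by 190 mm) begins 51 mm behind the grasp point.
Start: joints at [71.339, 18.392, -4.016, 83.108, 1.295, 78.541, -3.26], TCP at [0.217, -0.613, 0.223] pointing down, gripper open.
Joint ranges: [-163.93, 163.93], [-17.29, 119.83], [-79.2, 71.16], [3.27, 140.29], [-89.18, 269.18], [5.43, 117.66], [-154.24, 154.24]. Speed limits (degrees/s): [147.25, 147.25, 180, 180, 180, 180, 180].

INTERFACE

Orientations are given as [roll, pitch, yaw] about the fixed x, y, z axes, in that order (R = Rz(yaw) Ry(pitch) Rx(roll)).
In Python, from cell import monitor, imaging, ticket, spot_in, pinpoint gives the robot as it stands.
- The arm moves only by the tool servo_tool, never from a script. Its argument "targets" is a list of rows, each a list of 5 numbers: the opening in per cent of the stroke, from 0 (shut) to 100 (fully open), then the shift along the tool's x, y, z in m, then the turn about the tool's z in rad. In form: [[grip, dx, dy, dz, turn], ...]. A call has 1 to 5 rows; each row is the pose to reach, as a shift and turn from the pose commanded when the call began, along the tool's axes at that moment; what a row does not reach only later rows make up. A row lasts 1/8 s, in which the tool goes at most 62.5 mm and 10.7 degrees, less where a joint would pass 70% of its speed; a pose out of reach is approached as far as the arm can. A call with a gripper value outside its range is refused whole. The fingers move at their own pace and stop on an object; "grip_force" is the grip in N (left out, the last holds). Time passes only in rows, so rows that repeat a pose let the fingers close. It gives the time, the measured TCP pose, the force and the opening at its end, in the units of the state.
- monitor.get_obs(): the state, without advancing time (a new reading comes with each control period).
- imaging.read_camera(name): name is "scene" or "side" or "wrist"; returns a dict with "frame" (420x560x3 uint8, blue, green, red), "depth" (420x560 float32, m along the optical axis (not along the pixel's ray), 0 where there is no reading), "K" (3x3 intrinsics, pixels), "world_from_camera" (4x4, takes a point from camera to world coordinates). Camera axes: x right, y down, z forward; pixel columns grow to the right and rows downward; lengths in m; the calibration is good to about 2 mm. A picture is of the moment at which its call begins.
- ticket.sign_off(): hands the job in, once; it reports no verdict.
Trained networks look in the newest picture that a camera, given by its name, has taken for a name from the list of things; names that differ only in an ending like _2 or _b are one class to them, and where a whole thing is asked for, a point or a joint stands for the part that bears it (a point fixed in the world has none). Each returns a list of dicts, best first, with "confidence" (0 to 1); they miss things now and then, are a little off and sometimes report something else, mostly with a low value. They report only what shows in the picture. A call takes as long as a camera call. They do not tell look-alikes from the thing itself.
- spot_in(camera, label): "at" ([column, row] in pixels, amid what is visible of it).
- pinpoint(camera, label): "at" ([column, row] in pixels: a listed point, or the origin of a listed thing).
The state is a dict: "time_s": time; "qpos": joint angles; "joint_velocities": joint speeds; "effort": joint torques, N m; "tool_pos": TCP position; "tool_rot": TCP orientation; "force": force on the tool from outside, world axes, zero at the start; "wrist_torque": the same for the moment, N m; "grip_width": finger opening in m.
Only numpy, scipy, OpenCV 4.12 (cv2) and the standard library are available. Lean on these libraries where they do the work, as an engineer would, in place of code of your own. Each camera call takes 0.05 s, during which the arm holds its last target.

## Working session

There is one attempt and no reset: what is moved stays moved. The work goes in short steps, Python scripts to look and compute and a tool call to move; the robot and the scene stay as the last step left them, time stands still between calls to the robot, and variables do not carry over. Pictures are saved under pics/ and viewed, and the job is handed in when it is done.

Besides the shell and the picture viewer there is one more tool, called as name(argument=value, ...) on one line, values as JSON. servo_tool: Moves the arm, as the interface text tells. Its arguments: {"type":"object","properties":{"targets":{"type":"array","items":{"type":"array","items":{"type":"number"}}},"grip_force":{"type":"number"}},"required":["targets"]}

```bash
mkdir -p pics; ls; python3 - <<'E'
from cell import monitor, imaging, ticket, spot_in, pinpoint
import cv2,numpy as np
o=monitor.get_obs();print(o)
for c in ["scene","side"]:
    r=imaging.read_camera(c);cv2.imwrite(f"pics/{c}0.png",r["frame"]);np.savez(f"{c}0.npz",**r)
    for l in ["cream_fuselage","white_fuselage","cutting_jig","end_stop"]:
        print(c,l,"spot",spot_in(c,l),"pin",pinpoint(c,l))
E
```

```text
pics
{'time_s': 0.0, 'qpos': array([71.34085955, 18.43844852, -4.01610579, 83.17489715,  1.29469021,
       78.54100055, -3.26118949]), 'joint_velocities': array([-0.03759803, -0.08210809, -0.03222123, -0.01023741, -0.02364217,
       -0.0145287 , -0.07710068]), 'effort': array([ 1.10350327e-04, -4.91287351e+01, -4.03740825e-01, -3.12528241e+01,
       -6.37660269e-02,  4.36730019e-02,  1.88500258e-04]), 'tool_pos': array([ 0.21639582, -0.61233202,  0.22146856]), 'tool_rot': array([-1.79890883e+02,  5.30144029e-03,  1.94681887e+01]), 'force': array([-0.27224929, -0.28365736, -0.04639035]), 'wrist_torque': array([0.01389039, 0.07500747, 0.02180902]), 'grip_width': 0.0868902074511287}
scene cream_fuselage spot [{'at': [359.2, 236.9], 'confidence': 0.92}, {'at': [456.3, 282.1], 'confidence': 0.87}, {'at': [287.2, 215.9], 'confidence': 0.68}, {'at': [268.5, 336.9], 'confidence': 0.67}] pin [{'at': [307.6, 340.4], 'confidence': 0.92}, {'at': [468.2, 272.0], 'confidence': 0.69}, {'at': [294.5, 235.9], 'confidence': 0.66}, {'at': [339.8, 228.8], 'confidence': 0.65}]
scene white_fuselage spo
[... 357 characters left out ...]
at': [175.2, 151.5], 'confidence': 0.89}, {'at': [314.8, 133.0], 'confidence': 0.82}, {'at': [227.3, 195.8], 'confidence': 0.69}] pin [{'at': [280.5, 215.6], 'confidence': 0.94}, {'at': [236.1, 222.8], 'confidence': 0.9}, {'at': [157.6, 167.4], 'confidence': 0.78}, {'at': [291.3, 137.8], 'confidence': 0.58}]
side white_fuselage spot [{'at': [382.7, 329.3], 'confidence': 0.93}] pin [{'at': [355.1, 308.7], 'confidence': 0.84}]
side cutting_jig spot [{'at': [398.5, 229.0], 'confidence': 0.85}, {'at': [383.3, 326.9], 'confidence': 0.32}] pin [{'at': [385.1, 219.7], 'confidence': 0.9}]
side end_stop spot [{'at': [350.2, 177.8], 'confidence': 0.78}] pin [{'at': [354.8, 186.5], 'confidence': 0.57}]
```

View pics/scene0.png

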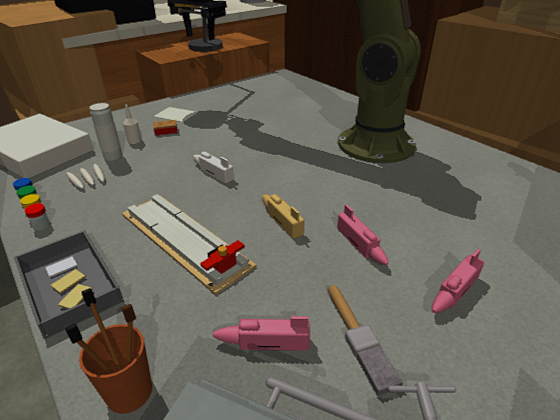

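View pics/side0.png

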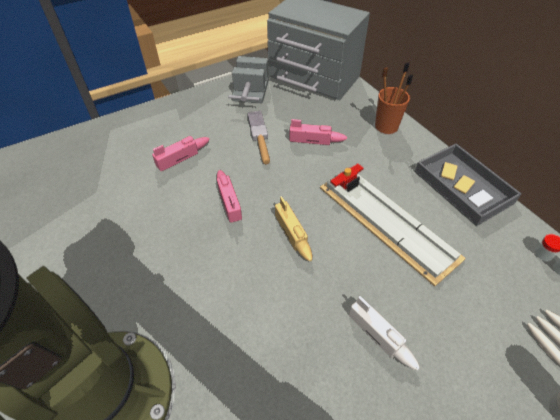

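Scene picture: cream (yellowish) fuselage at [285,215]. It could be confused with the white one at [214,167], or the pinks at [360,237], [458,282] and [268,336]. The red stop is at [222,258] on the jig. In the side picture, cream is at [293,228], white at [383,330] and the stop at [348,178]. Next I measure cream and the jig and crop in on my choice.

```bash
cat > h.py <<'E'
import numpy as np,cv2
def pts(r):
    d=r["depth"];K=r["K"];T=r["world_from_camera"]
    v,u=np.mgrid[:d.shape[0],:d.shape[1]]
    P=np.stack([(u-K[0,2])/K[0,0]*d,(v-K[1,2])/K[1,1]*d,d],-1)
    W=P@T[:3,:3].T+T[:3,3]; W[d<=0]=np.nan
    return W
def proj(r,p):
    T=np.linalg.inv(r["world_from_camera"]);c=np.asarray(p)@T[:3,:3].T+T[:3,3]
    q=c@r["K"].T;return q[...,:2]/q[...,2:]
E
python3 - <<'E'
from h import *
crops=[]
for c,(u,v),e,f in [("scene",(285,215),(217,261),(182,237)),("side",(293,228),(355,186),(385,220))]:
    r=dict(np.load(c+"0.npz"));W=pts(r);im=r["frame"]
    print(c,"cam",r["world_from_camera"][:3,3])
    hsv=cv2.cvtColor(im,cv2.COLOR_BGR2HSV)
    m=cv2.inRange(hsv,(12,70,40),(35,255,255))
    box=np.zeros_like(m);cv2.circle(box,(u,v),40,255,-1);m&=box
    n,l,s,_=cv2.connectedComponentsWithStats(m);k=1+np.argmax(s[1:,4]);mm=l==k
    P=W[mm];P=P[np.isfinite(P[:,0])];P=P[P[:,2]>0.006]
    print(len(P),"z",np.percentile(P[:,2],[1,50,90,99,100]))
    rect=cv2.minAreaRect((P[:,:2]*1000).astype(np.float32));print(rect,cv2.boxPoints(rect))
    c0=P[:,:2].mean(0);w,V=np.linalg.eigh(np.cov((P[:,:2]-c0).T));ax=V[:,1];t=(P[:,:2]-c0)@ax
    print("ax",ax,"yaw",np.degrees(np.arctan2(ax[1],ax[0])),c0)
    for a in np.arange(t.min(),t.max(),.01):
        q=P[(t>=a)&(t<a+.01)]
        if len(q):
          s_=(q[:,:2]-c0)@[-ax[1],ax[0]];print(round(a,3),len(q),"zmax",q[:,2].max().round(4),"s",s_.min().round(4),s_.max().round(4))
    # red stop, 
    red=cv2.inRange(hsv,(0,150,60),(6,255,255))|cv2.inRange(hsv,(175,180,60),(180,255,255))
    box[:]=0;cv2.circle(box,e,30,255,-1);red&=box
    Q=W[red>0];Q=Q[np.isfinite(Q[:,0])];Q=Q[Q[:,2]>.01]
    print("red",len(Q),np.percentile(Q,[2,50,98],axis=0).round(3).tolist())
    print("pinned jig px",W[f[1],f[0]],"stop px",W[e[1],e[0]])
    x=max(u-60,0);cr=im[v-50:v+50,u-60:u+60];crops.append(cv2.resize(cr,(400,333)))
    x,y=(185,240) if c=="scene" else (385,220)
    crops.append(cv2.resize(im[y-75:y+75,x-90:x+90],(400,333)))
cv2.imwrite("pics/crop0.png",np.vstack([np.hstack(crops[:2]),np.hstack(crops[2:])])[:, :][::1][:600] if 0 else cv2.resize(np.vstack([np.hstack(crops[:2]),np.hstack(crops[2:])]),(720,600)))
E
```

```text
scene cam [0.87984342 0.68128717 0.54535092]
941 z [0.00683361 0.03705137 0.04823898 0.06232928 0.06357548]
((445.5294189453125, 114.61088562011719), (147.79457092285156, 31.333980560302734), 83.95555114746094) [[422.16815  42.77417]
 [453.32794  39.4747 ]
 [468.8907  186.4476 ]
 [437.7309  189.74707]]
ax [0.07741774 0.99699874] yaw 85.55984740365727 [0.45414214 0.14031803]
-0.1 9 zmax 0.0277 s 0.001 0.0115
-0.09 19 zmax 0.0305 s -0.001 0.0149
-0.08 17 zmax 0.0314 s -0.0043 0.0104
-0.07 8 zmax 0.0397 s -0.0048 -0.0024
-0.06 55 zmax 0.0499 s -0.0075 0.0217
-0.05 66 zmax 0.0504 s -0.008 0.0229
-0.04 77 zmax 0.051 s -0.0079 0.0203
-0.03 60 zmax 0.0465 s -0.0087 0.0205
-0.02 70 zmax 0.0432 s -0.0087 0.0205
-0.01 56 zmax 0.0429 s -0.0094 0.0193
-0.0 60 zmax 0.0436 s -0.01 0.0099
0.01 61 zmax 0.0618 s -0.0102 0.0059
0.02 85 zmax 0.0629 s -0.0106 0.0075
0.03 83 zmax 0.0629 s -0.0105 0.0205
0.04 215 zmax 0.0636 s -0.0104 0.0191
red 621 [[0.587, 0.164, 0.015], [0.632, 0.186, 0.044], [0.669, 0.192, 0.047]]
pinned jig px [0.64892746 0.04766634 0.01016667] stop px [0.64456547 0.18819289 0.044175
[... 434 characters left out ...]
 55 zmax 0.0308 s -0.0132 0.0074
-0.056 54 zmax 0.0322 s -0.0133 0.0095
-0.046 57 zmax 0.0343 s -0.0156 0.0097
-0.036 130 zmax 0.0508 s -0.0179 0.0112
-0.026 72 zmax 0.051 s -0.0178 0.0118
-0.016 75 zmax 0.0512 s -0.0184 0.0117
-0.006 57 zmax 0.0502 s -0.0168 0.0113
0.004 68 zmax 0.0436 s -0.0176 0.0111
0.014 65 zmax 0.044 s -0.0186 0.0107
0.024 72 zmax 0.0453 s -0.0183 0.0104
0.034 63 zmax 0.0435 s -0.0191 0.0103
0.044 89 zmax 0.064 s -0.0196 0.0099
0.054 66 zmax 0.0645 s -0.0187 0.0101
0.064 42 zmax 0.0641 s -0.0201 0.0093
red 290 [[0.582, 0.159, 0.024], [0.615, 0.168, 0.045], [0.666, 0.186, 0.048]]
pinned jig px [0.63301939 0.0383814  0.01518397] stop px [0.63683849 0.15159614 0.01790589]
```

View pics/crop0.png

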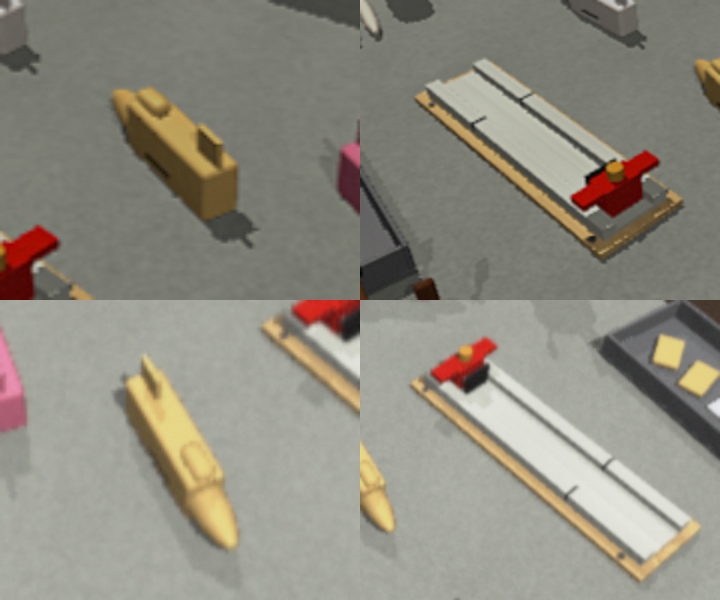

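```bash
python3 - <<'E'
from h import *
for c in ["scene","side"]:
    r=dict(np.load(c+"0.npz"));W=pts(r);im=r["frame"]
    sel=(W[...,0]>.53)&(W[...,0]<.74)&(W[...,1]>-.18)&(W[...,1]<.3)
    for name,lo,hi in [("wall",.019,.026),("base",.007,.03)]:
        m=(sel&(W[...,2]>lo)&(W[...,2]<hi)).astype(np.uint8)
        m=cv2.morphologyEx(m,cv2.MORPH_CLOSE,np.ones((3,3)))if name=="base" else m
        n,l,s,_=cv2.connectedComponentsWithStats(m)
        if name=="base":
            k=1+np.argmax(s[1:,4]);mm=l==k
        else: mm=(m>0)
        P=W[mm&np.isfinite(W[...,0])];P=P[(P[:,2]>lo)&(P[:,2]<hi)]
        rc=cv2.minAreaRect((P[:,:2]*1000).astype(np.float32));print(c,name,len(P),rc,np.round(cv2.boxPoints(rc)).tolist())
        o=im.copy();o[mm]=(0,255,0);cv2.imwrite(f"pics/m_{c}_{name}.png",o)
    # red crossbar top
    hsv=cv2.cvtColor(im,cv2.COLOR_BGR2HSV)
    red=cv2.inRange(hsv,(0,150,40),(8,255,255))|cv2.inRange(hsv,(174,180,40),(180,255,255))
    m=sel&(red>0)&(W[...,2]>.035)&(W[...,1]>.1)
    P=W[m];rc=cv2.minAreaRect((P[:,:2]*1000).astype(np.float32));print("redtop",rc,np.round(cv2.boxPoints(rc)).tolist(),np.median(P[:,2]))
    blk=(hsv[...,2]<60)&sel&(W[...,2]>.014)&(W[...,1]>.1)
    P=W[blk];print("black",len(P),P.min(0),np.median(P,0),P.max(0))
a=cv2.imread("pics/m_scene_wall.png")[170:310,90:280];b=cv2.imread("pics/m_side_wall.png")[150:290,300:490]
cv2.imwrite("pics/mw.png",cv2.resize(np.hstack([a,b]),(800,295)))
E
```

```text
scene wall 1519 ((645.4993896484375, 42.70216369628906), (77.55882263183594, 323.5888977050781), 7.747990131378174) [[585.0, 198.0], [629.0, -123.0], [706.0, -112.0], [662.0, 208.0]]
scene base 4126 ((645.7372436523438, 44.752532958984375), (99.96708679199219, 338.85589599609375), 7.782827377319336) [[573.0, 206.0], [619.0, -130.0], [718.0, -116.0], [672.0, 219.0]]
redtop ((627.5969848632812, 173.2916259765625), (91.10050964355469, 34.17416000366211), 8.19459342956543) [[580.0, 184.0], [585.0, 150.0], [675.0, 163.0], [670.0, 197.0]] 0.044757455921961065
black 34 [0.60287735 0.12554836 0.01878351] [0.63708975 0.15666401 0.04108893] [0.67256638 0.18218771 0.04568407]
side wall 1763 ((646.3466186523438, 90.41768646240234), (424.79339599609375, 129.9982452392578), 87.54200744628906) [[572.0, -119.0], [702.0, -125.0], [720.0, 300.0], [591.0, 305.0]]
side base 4858 ((643.2718505859375, 40.89776611328125), (101.85891723632812, 339.4773254394531), 7.694258689880371) [[570.0, 202.0], [616.0, -134.0], [716.0, -120.0], [671.0, 216.0]]
redtop ((625.4295654296875, 170.12802124023438), (90.15896606445312, 31.424285888671875), 3.8082756996154785) [[579.0, 183.0], [581.0, 151.0], [671.0, 157.0], [669.0, 189.0]] 0.0451574411458433
black 83 [0.60931969 0.14756171 0.01771906] [0.62707031 0.15078128 0.03134591] [0.64494885 0.15377538 0.04346265]
```

View pics/mw.png

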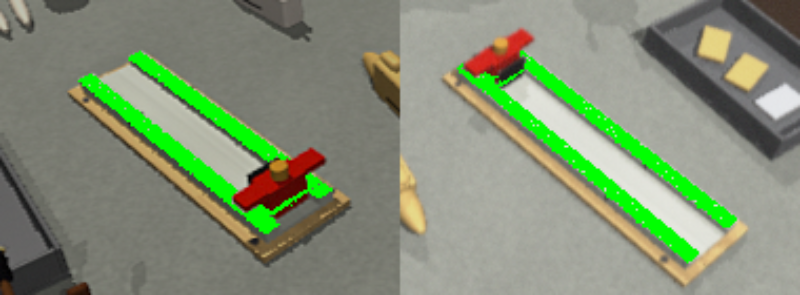

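Crop confirms it: cream stands at [285,215], belly down, with the fin (tail) towards +y at yaw ≈84°, tail near (0.453,0.184). The jig centre is ≈(0.645,0.043), its axis at yaw 97.7°, and the pad ≈107 mm along it. I'm moving over there, with the tool x along the fuselage.

servo_tool(targets=[[100,0.053,-0.029,0,-0.18],[100,0.106,-0.058,0,-0.36],[100,0.159,-0.088,0,-0.54],[100,0.212,-0.117,0,-0.72],[100,0.265,-0.146,0,-0.9]], grip_force=20)

```text
time_s: 1.52
tool_pos: [0.4189, -0.3854, 0.2229]
tool_rot: [180.0, 0.0, 71.4]
force: [1.1, -0.6, -0.1]
grip_width: 0.0869
```

servo_tool(targets=[[100,0.06,-0.014,0,-0.1],[100,0.12,-0.028,0,-0.227],[100,0.18,-0.042,0,-0.227],[100,0.24,-0.056,0,-0.227],[100,0.3,-0.07,0,-0.227]])

```text
time_s: 2.15
tool_pos: [0.4492, -0.0785, 0.2229]
tool_rot: [179.9, 0.0, 84.0]
force: [0.8, 0.1, 0.4]
grip_width: 0.0872
```

servo_tool(targets=[[100,0.06,0,0,0],[100,0.11,0.005,0,0],[100,0.16,0.011,0,0],[100,0.18,0.013,0,0],[100,0.18,0.013,0,0]])

```text
time_s: 2.78
tool_pos: [0.4806, 0.099, 0.2227]
tool_rot: [180.0, -0.0, 84.3]
force: [0.2, -0.4, -0.0]
grip_width: 0.087
```

```bash
cat > wr.py <<'E'
from cell import monitor, imaging, pinpoint
from h import *
import sys
n=sys.argv[1]
r=imaging.read_camera("wrist");cv2.imwrite(f"pics/wrist{n}.png",r["frame"]);np.savez(f"wrist{n}.npz",**r)
o=monitor.get_obs();print(o["time_s"],o["tool_pos"],o["tool_rot"],o["force"],o["grip_width"])
W=pts(r);im=r["frame"];hsv=cv2.cvtColor(im,cv2.COLOR_BGR2HSV)
m=cv2.inRange(hsv,(12,70,40),(35,255,255))
k,l,s,_=cv2.connectedComponentsWithStats(m);
if k>1:
    mm=l==1+np.argmax(s[1:,4]);P=W[mm];P=P[np.isfinite(P[:,0])];P=P[P[:,2]>.007]
    rc=cv2.minAreaRect((P[:,:2]*1000).astype(np.float32));print(len(P),rc,np.round(cv2.boxPoints(rc),1).tolist(),"z",np.percentile(P[:,2],[1,50,99]))
    F=P[P[:,2]>.054];print("fin",len(F),F.min(0) if len(F) else'',F.max(0) if len(F) else '')
E
python3 wr.py 1
```

```text
2.825 [0.48061164 0.09714804 0.22250269] [-1.79992502e+02  2.84395724e-02  8.41098375e+01] [-0.61594034 -0.21169141  0.12170765] 0.08715887569172684
5614 ((512.4337768554688, 118.39064025878906), (4.744765758514404, 69.45771026611328), 84.3221206665039) [[477.6000061035156, 119.5], [546.7999877929688, 112.5999984741211], [547.2000122070312, 117.30000305175781], [478.1000061035156, 124.19999694824219]] z [0.3166778  0.32099996 0.32596896]
fin 5614 [0.47773246 0.11282442 0.31551578] [0.54689991 0.12346097 0.32725651]
```

View pics/wrist1.png

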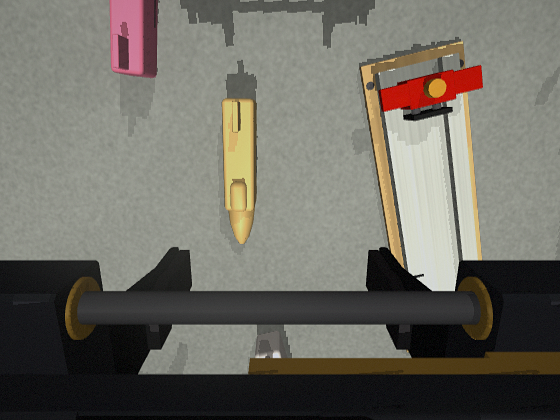

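Wrist view: cream spans [240,100] (tail) to [241,243] (nose). The stop is at [432,88] and its pad at [428,113].

```bash
python3 - <<'E'
from h import *
r=dict(np.load("wrist1.npz"));W=pts(r);im=r["frame"];hsv=cv2.cvtColor(im,cv2.COLOR_BGR2HSV)
m=cv2.inRange(hsv,(12,70,40),(35,255,255));b=np.zeros_like(m);b[85:255,205:270]=255;m&=b
P=W[m>0];P=P[np.isfinite(P[:,0])&(P[:,2]<.1)]
print("z",np.percentile(P[:,2],[1,50,99]))
def rc(P,n):
    a=cv2.minAreaRect((P[:,:2]*1000).astype(np.float32));print(n,len(P),np.round(a[0],1),np.round(a[1],1),round(a[2],2),np.round(cv2.boxPoints(a)).tolist())
rc(P[P[:,2]>.01],"all");rc(P[(P[:,2]>.037)],"top");F=P[P[:,2]>.055];rc(F,"fin")
S=(W[...,0]>.53)&(W[...,2]<.1)
rc(W[S&(W[...,2]>.019)&(W[...,2]<.026)],"walls")
red=cv2.inRange(hsv,(0,150,60),(6,255,255))>0
R=W[S&red];print(np.median(R[:,2]));rc(R[R[:,2]>.035],"red")
bl=np.zeros_like(S);bl[100:122,400:456]=1
B=W[bl&(hsv[...,2]<50)&S];B=B[B[:,2]>.02]
print("pad",len(B),np.percentile(B,[2,50,98],axis=0).round(4))
for z in (.015,.025,.035): 
    q=B[abs(B[:,2]-z)<.005]; print(z,len(q),q.mean(0) if len(q) else '')
ch=W[S&(abs(W[...,2]-.012)<.003)&(hsv[...,1]<60)&(hsv[...,2]>120)]
rc(ch,"floor")
E
```

```text
z [0.01975608 0.04197893 0.06347407]
all 4245 [443.9 109.4] [149.7  30.1] 83.38 [[420.0, 37.0], [450.0, 33.0], [468.0, 182.0], [438.0, 185.0]]
top 3475 [446.4 130.4] [107.4  30. ] 83.36 [[425.0, 79.0], [455.0, 75.0], [468.0, 182.0], [438.0, 185.0]]
fin 204 [450.7 167.8] [24.7  5.2] 83.27 [[447.0, 156.0], [452.0, 155.0], [455.0, 180.0], [450.0, 180.0]]
walls 6225 [639.6  84.3] [ 77.5 231.4] 7.7 [[586.0, 194.0], [617.0, -36.0], [693.0, -25.0], [662.0, 204.0]]
0.04635925912772443
red 2295 [626.9 173.4] [90.2 25.7] 7.73 [[580.0, 180.0], [584.0, 155.0], [673.0, 167.0], [670.0, 192.0]]
pad 293 [[0.612  0.1488 0.022 ]
 [0.6279 0.1528 0.0425]
 [0.6458 0.1564 0.0446]]
0.015 0 
0.025 38 [0.62114481 0.15243863 0.02543742]
0.035 61 [0.62566595 0.15344181 0.03488241]
floor 7151 [652.6  78.3] [ 67.3 259.9] 6.47 [[605.0, 204.0], [634.0, -55.0], [701.0, -47.0], [671.0, 211.0]]
```

servo_tool(targets=[[100,0.0231,-0.038,0.03,0.012],[100,0.0231,-0.038,0.08,0.012],[100,0.0231,-0.038,0.12,0.012],[100,0.0231,-0.038,0.135,0.012],[100,0.0231,-0.038,0.135,0.012]])

```text
time_s: 3.45
tool_pos: [0.4452, 0.1232, 0.0873]
tool_rot: [-179.9, 0.0, 83.3]
force: [-0.0, 0.8, 0.5]
grip_width: 0.0869
```

```bash
python3 wr.py 2|head -1
```

```text
3.5 [0.44608297 0.1236625  0.08830408] [ 1.79961613e+02 -1.45583229e-02  8.32849311e+01] [ 0.82557886 -0.59645232  1.30628403] 0.08708003375263854
```

View pics/wrist2.png

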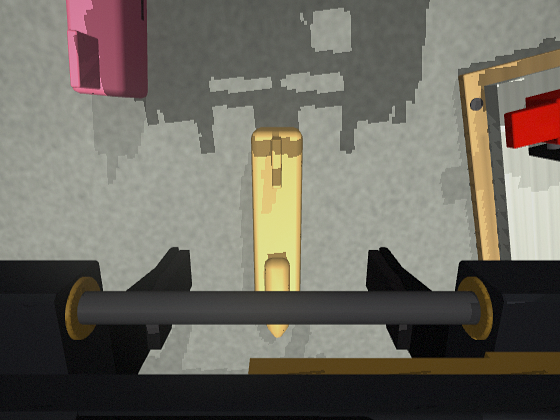

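Cream is centred between the fingers: body at column 277, fingers at 178 and 380. Descending.

servo_tool(targets=[[100,0,0,0.04,0],[100,0,0,0.062,0],[100,0,0,0.071,0],[100,0,0,0.071,0],[100,0,0,0.071,0]])

```text
time_s: 4.12
tool_pos: [0.4465, 0.1244, 0.0178]
tool_rot: [179.9, -0.0, 83.3]
force: [1.2, -0.0, 0.6]
grip_width: 0.0871
```

servo_tool(targets=[[30,0,0,0,0],[20,0,0,0,0],[20,0,0,0,0],[20,0,0,0,0],[20,0,0,0,0]], grip_force=20)

```text
time_s: 4.75
tool_pos: [0.4452, 0.1242, 0.0165]
tool_rot: [-180.0, 0.0, 83.4]
force: [-0.7, 0.5, -0.2]
grip_width: 0.0451
```

servo_tool(targets=[[0,0,0,0,0],[0,0,0,0,0],[0,0,0,0,0],[0,0,0,0,0]], grip_force=20)

```text
time_s: 5.25
tool_pos: [0.4451, 0.1242, 0.0165]
tool_rot: [-180.0, 0.0, 83.4]
force: [-0.9, 0.5, 0.3]
grip_width: 0.0299
```

Gripped: the opening is 29.9 mm, matching the 30 mm body. Lifting and carrying it over the channel.

servo_tool(targets=[[0,0,0,-0.03,0],[0,0,0,-0.07,0],[0,-0.008,0.035,-0.09,-0.06],[0,-0.018,0.075,-0.09,-0.12],[0,-0.028,0.115,-0.09,-0.19]], grip_force=25)

```text
time_s: 5.88
tool_pos: [0.5577, 0.0822, 0.1068]
tool_rot: [179.9, 0.0, 94.3]
force: [-0.7, 1.4, -0.9]
grip_width: 0.03
```

servo_tool(targets=[[0,-0.0145,0.041,0,-0.06],[0,-0.033,0.075,0,-0.06],[0,-0.038,0.0841,0,-0.06],[0,-0.038,0.0841,0,-0.06],[0,-0.038,0.0841,0,-0.06]])

```text
time_s: 6.5
tool_pos: [0.6417, 0.0525, 0.1065]
tool_rot: [-179.9, -0.0, 97.8]
force: [-0.6, 0.6, -0.5]
grip_width: 0.0295
```

```bash
python3 wr.py 3|head -1
```

```text
6.55 [0.64184828 0.05245122 0.10667127] [-1.79969092e+02  9.36978351e-03  9.77772972e+01] [-0.14404695 -0.13067889 -0.36362276] 0.029991262567529424
```

View pics/wrist3.png

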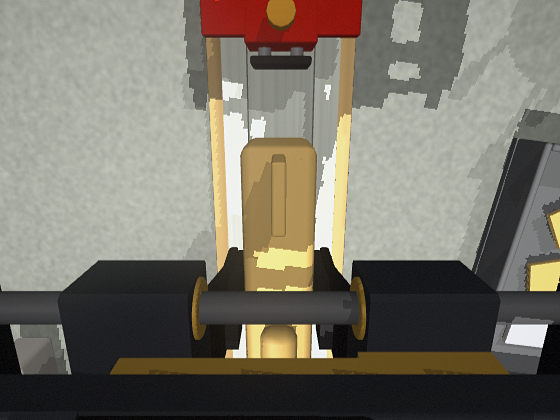

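```bash
python3 - <<'E'
from h import *
r=dict(np.load("wrist3.npz"));W=pts(r);im=r["frame"];hsv=cv2.cvtColor(im,cv2.COLOR_BGR2HSV)
a=np.radians(97.7);ax=np.array([np.cos(a),np.sin(a)]);n=np.array([ax[1],-ax[0]])
P=W[135:245,235:325].reshape(-1,3);P=P[(P[:,2]>.12)&(P[:,2]<.145)]
q=P[:,:2]-[.6418,.0525]
print("fus top z",np.median(P[:,2]),"s",np.percentile(q@n,[1,99]),"t max",np.percentile(q@ax,99.5))
for lo,hi in ((.06,.08),(.08,.1),(.1,.12)):
  t=q@ax;k=(t>lo-.06)&(t<hi-.06);print(np.percentile((q@n)[k],[1,99]) if k.any() else '')
v=W[30:240,150:400].reshape(-1,3);v=v[(v[:,2]>.019)&(v[:,2]<.026)]
q=v[:,:2]-[.6418,.0525];s=q@n
print("wall",np.percentile(s,[.5,99.5]),"inner",s[s<0].max() if (s<0).any() else '',np.percentile(s[s<0.002],99),np.percentile(s[s>.002],1))
for lo in (.05,.08,.11):
  t=q@ax;k=(t>lo)&(t<lo+.02);print(lo,k.sum(),np.percentile(s[k],[1,99]) if k.any() else '')
b=W[48:72,245:315].reshape(-1,3);h=hsv[48:72,245:315].reshape(-1,3);b=b[(h[:,2]<70)&(b[:,2]>.015)&(b[:,2]<.06)];q=b[:,:2]-[.6418,.0525]
print("pad",len(b),np.percentile(q@ax,[2,10,50,98]),"s",np.percentile(q@n,[2,98]),"z",np.percentile(b[:,2],[2,98]))
E
```

```text
fus top z 0.13191601833706212 s [-0.01386666  0.01539881] t max 0.06005440858218363
[-0.01397668  0.01580791]
[-0.01385847  0.01547137]
[-0.01387536  0.0152801 ]
wall [-0.03610234  0.03964443] inner -0.00030091670759820673 -0.013115229510667797 0.01750531342721187
0.05 1496 [-0.03596861  0.03951085]
0.08 1669 [-0.0358021   0.03947465]
0.11 472 [-0.03603881  0.03930975]
pad 806 [0.09756777 0.09764696 0.09935065 0.10864099] s [-0.01536681  0.01900448] z [0.02187027 0.0444529 ]
```

The fuselage sits 1 mm left of the channel centre, and there is a 37.5 mm gap from tail to pad. Lowering with +1 mm in y.

servo_tool(targets=[[0,0,0.001,0.035,0],[0,0,0.001,0.06,0],[0,0,0.001,0.072,0],[0,0,0.001,0.075,0],[0,0,0.001,0.075,0]])

```text
time_s: 7.18
tool_pos: [0.6445, 0.0518, 0.0325]
tool_rot: [179.9, 0.0, 97.7]
force: [0.6, 0.6, -0.6]
grip_width: 0.0297
```

servo_tool(targets=[[0,0,0,0.0015,0],[0,0,0,0.0025,0],[0,0,0,0.0025,0]])

```text
time_s: 7.55
tool_pos: [0.6441, 0.0515, 0.0292]
tool_rot: [180.0, 0.0, 97.7]
force: [0.2, -1.0, -1.2]
grip_width: 0.0297
```

servo_tool(targets=[[0,0.01,0,0.0005,0],[0,0.02,0,0.0005,0],[0,0.028,0,0.0005,0],[0,0.033,0,0.0005,0],[0,0.033,0,0.0005,0]])

```text
time_s: 8.18
tool_pos: [0.6394, 0.085, 0.0286]
tool_rot: [180.0, -0.0, 97.7]
force: [-0.3, -0.9, -0.4]
grip_width: 0.0297
```

servo_tool(targets=[[0,0.002,0,0,0],[0,0.004,0,0,0],[0,0.006,0,0,0],[0,0.006,0,0,0]])

```text
time_s: 8.68
tool_pos: [0.6388, 0.0904, 0.0286]
tool_rot: [180.0, -0.0, 97.7]
force: [-0.5, 0.8, -1.2]
grip_width: 0.0299
```

Nothing clear yet, so I keep creeping forward.

servo_tool(targets=[[0,0.001,0,0,0],[0,0.002,0,0,0],[0,0.002,0,0,0]])

```text
time_s: 9.05
tool_pos: [0.6386, 0.0916, 0.0286]
tool_rot: [-180.0, 0.0, 97.7]
force: [-0.4, -3.5, 0.9]
grip_width: 0.0297
```

servo_tool(targets=[[0,0.001,0,0,0],[0,0.002,0,0,0],[0,0.002,0,0,0]])

```text
time_s: 9.43
tool_pos: [0.6384, 0.0932, 0.0286]
tool_rot: [-180.0, 0.1, 97.6]
force: [-0.4, -4.0, 1.8]
grip_width: 0.0297
```

servo_tool(targets=[[0,0.001,0,0,0],[0,0.001,0,0,0],[0,0.001,0,0,0],[0,0.001,0,0,0]])

```text
time_s: 9.93
tool_pos: [0.6383, 0.094, 0.0286]
tool_rot: [-180.0, 0.1, 97.6]
force: [-0.7, -6.1, 0.9]
grip_width: 0.0296
```

```bash
python3 wr.py 4|head -1; python3 - <<'E'
from cell import monitor
print(monitor.get_obs()["force"])
E
```

```text
9.975 [0.6382624  0.09401155 0.02856051] [-1.79991070e+02  8.34126140e-02  9.76410846e+01] [ 0.22876613 -4.82180319  1.66566172] 0.029413007213890154
[ 0.22876613 -4.82180319  1.66566172]
```

View pics/wrist4.png

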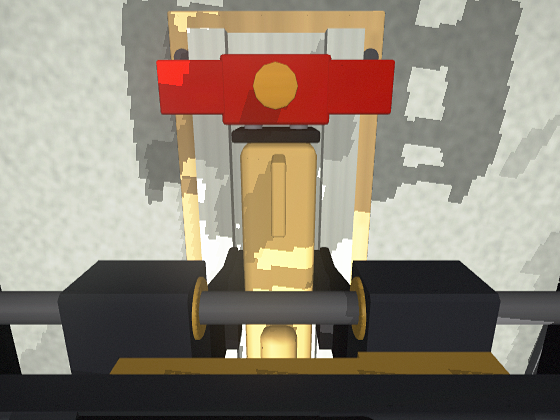

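The tail presses the pad at [276,134] with about 5 N, held over 0.5 s. The fuselage is straight in the channel, with the stop at [275,88]. I'll ease back most of the spring travel so the release doesn't kick it away.

servo_tool(targets=[[0,-0.001,0,0,0],[0,-0.002,0,0,0],[0,-0.003,0,0,0],[0,-0.003,0,0,0]])

```text
time_s: 10.48
tool_pos: [0.6385, 0.0927, 0.0285]
tool_rot: [180.0, -0.0, 97.7]
force: [0.1, -1.8, 1.0]
grip_width: 0.0297
```

```bash
python3 wr.py 5|head -1
```

```text
10.525 [0.63845329 0.09273444 0.02855713] [ 1.79989938e+02 -3.35242505e-02  9.77044711e+01] [-0.54543783 -2.64236605  1.10980237] 0.029623033927120176
```

servo_tool(targets=[[0,-0.001,0,0,0],[0,-0.0015,0,0,0],[0,-0.0015,0,0,0],[0,-0.0015,0,0,0]])

```text
time_s: 11.02
tool_pos: [0.6387, 0.0912, 0.0286]
tool_rot: [180.0, -0.0, 97.7]
force: [0.6, -0.1, 0.6]
grip_width: 0.0299
```

```bash
python3 wr.py 6|head -1
```

```text
11.075 [0.63868497 0.09107334 0.02854825] [ 1.79992319e+02 -2.44045895e-02  9.76947279e+01] [ 0.55166977 -0.14012947  0.98216518] 0.030114572852062475
```

Residual force is now near zero. Releasing, then raising.

servo_tool(targets=[[55,0,0,0,0],[55,0,0,0,0],[55,0,0,0,0],[55,0,0,0,0],[55,0,0,0,0]])

```text
time_s: 11.7
tool_pos: [0.6387, 0.0906, 0.0285]
tool_rot: [-180.0, 0.0, 97.7]
force: [0.8, -0.4, 0.5]
grip_width: 0.0478
```

servo_tool(targets=[[80,0,0,-0.01,0],[80,0,0,-0.03,0],[80,0,0,-0.08,0],[80,-0.02,0,-0.14,0],[80,-0.05,0,-0.19,0]])

```text
time_s: 12.32
tool_pos: [0.6456, 0.0426, 0.223]
tool_rot: [179.8, -0.0, 97.9]
force: [0.8, -0.2, -0.6]
grip_width: 0.0694
```

servo_tool(targets=[[80,0,0,0,0],[80,0,0,0,0]])

```text
time_s: 12.58
tool_pos: [0.6452, 0.0415, 0.2192]
tool_rot: [180.0, -0.0, 97.7]
force: [0.3, -0.1, -0.4]
grip_width: 0.0695
```

```bash
python3 - <<'E'
from cell import monitor,imaging
from h import *
a=np.radians(97.7);ax=np.array([np.cos(a),np.sin(a)]);n=np.array([ax[1],-ax[0]])
def rc(P,nm):
    b=cv2.minAreaRect((P[:,:2]*1000).astype(np.float32));print(nm,len(P),np.round(b[0],1),np.round(b[1],1),round(b[2],2))
for c in ["wrist","scene"]:
    r=imaging.read_camera(c);cv2.imwrite(f"pics/{c}9.png",r["frame"]);W=pts(r);hsv=cv2.cvtColor(r["frame"],cv2.COLOR_BGR2HSV)
    S=(W[...,0]>.57)&(W[...,0]<.7)&(W[...,1]>-.05)&(W[...,1]<.16)
    ye=cv2.inRange(hsv,(12,70,40),(35,255,255))>0
    P=W[S&ye&(W[...,2]>.049)&(W[...,2]<.058)];rc(P,"top");
    q=P[:,:2]-[.6301,.1496]
    print("t",np.percentile(q@ax,[.5,99.5]),"s",np.percentile(q@n,[1,99]),"z",np.median(P[:,2]))
    R=W[(W[...,0]>.55)&(W[...,0]<.7)&(W[...,1]>.13)&(W[...,1]<.22)&(cv2.inRange(hsv,(0,150,60),(6,255,255))>0)&(W[...,2]>.035)&(W[...,2]<.07)];rc(R,"red")
    w=W[(W[...,0]>.55)&(W[...,0]<.74)&(W[...,1]>0)&(W[...,1]<.14)&(W[...,2]>.019)&(W[...,2]<.026)];print("walls s",np.percentile((w[:,:2]-[.6301,.1496])@n,[.5,99.5]))
o=monitor.get_obs();print(o["time_s"],o["tool_pos"],o["force"],o["grip_width"])
E
```

```text
top 3314 [638.8  96.3] [ 29.7 107.1] 7.4
t [-0.10611504 -0.0007371 ] s [-0.01300816  0.01597505] z 0.05407601266910503
red 2688 [627.4 173. ] [89.4 26. ] 7.66
walls s [-0.03751319  0.03819144]
top 454 [639.2 100.6] [ 31.2 107.2] 8.2
t [-0.10116365  0.00304238] s [-0.01131831  0.01731404] z 0.05280644345436644
red 453 [627.9 173.7] [91.  33.7] 8.45
walls s [-0.03776232  0.03941882]
12.675 [0.64436005 0.04211036 0.21755594] [-0.61531714 -0.94440181  0.70461815] 0.06955573565437842
```

View pics/wrist9.png

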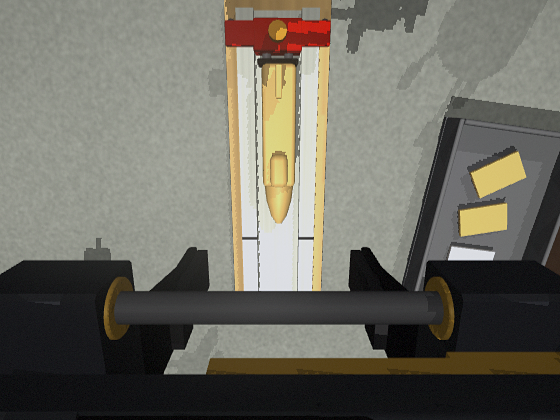

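View pics/scene9.png

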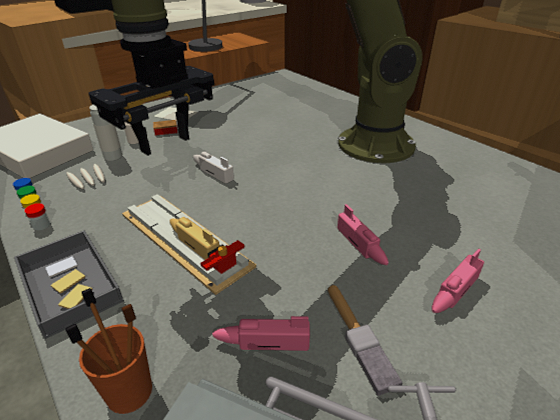

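The wrist view shows the tail on the pad at [278,62] and the fuselage straight in the channel, nose at [279,222]. In the scene view, cream is in the jig at [195,235], white is unmoved at [214,167], and the arm is clear.

```bash
python3 -c "
from cell import ticket
print(ticket.sign_off())"
```

```text
the job is handed in; nothing more can be done
None
```

I gripped the cream fuselage at its balance point and laid it belly down in the channel. I slid it onto the spring pad until the wrist read about 4–6 N for roughly 0.5 s. Then I eased back until that force was near zero, let go and raised the arm clear. I handed the job in at about 12.7 s on the robot's clock; no verdict was given.

**Last checks, wrist camera:**
- The tail is within about 1 mm of the unpressed pad face.
- The fuselage is about 1 mm off the channel's centre line and within 1° of its direction.
- Its top is at 54 mm, so the belly is on the channel floor.

**Scene camera:** it agreed to about 4 mm along the channel, which still fits the 10 mm limit. The white fuselage looked unmoved in that picture; I did not measure it.

No check failed. The pressing force comes from the wrist sensor, which has about 1 N of noise; I had no direct reading at the pad.

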